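# Pack reagent bottles in the carrier and lock them with the rod

## Robot

A 7-joint arm with a two-finger parallel gripper is mounted at the origin on the work surface. World frame = base frame: x ahead of the robot, y to its left, z up, the work surface at z = 0. Lengths are in m, angles in rad, forces in N, time in s.
With the tool pointing down it reaches from about 0.4 to 0.85 m from the base axis. Payload 4.5 kg.
Tool frame: the origin (TCP) lies midway between the tips of the shut fingers; the grasp point (between the pads) lies 19 mm behind it; z points along the fingers, y is the line along which they close (so a half turn about z gives the same grasp; the last joint's range is limited). The gripper opens to 88 mm and grips with 3 to 60 N. Pads are 18 mm wide; open, the fingers measure 123 mm over their backs; the gripper's body (75 mm by 187 mm) begins 45 mm behind the grasp point.
Start: joints at [-1.102, 0.689, -0.195, 1.565, 0.157, 0.902, -0.215], TCP at [0.263, 0.567, 0.239] pointing down, gripper open.
Joint ranges: [-3.01, 3.01], [-0.46, 2.08], [-1.47, 1.51], [0.13, 2.56], [-1, 4.14], [0.04, 2.09], [-2.66, 2.66]. Speed limits (rad/s): [2.57, 2.57, 3.14, 3.14, 3.14, 3.14, 3.14].

## Interface

Orientations are given as a unit quaternion [x, y, z, w].
In Python, from plant import r gives the robot as it stands. The module is installed in compiled form; this text tells all that it offers.
- The arm moves only by the tool step_arm, never from a script. Its argument "series" is a list of rows, each a list of 7 numbers: the shift along the world's x, y, z in mm, then the turn, a rotation vector about the world's x, y, z in rad, then the closure, from 0 (fully open) to 1 (shut). A call has 1 to 20 rows; each row shifts and turns the commanded pose from where the row before left it; what a row does not reach is not made up. A row lasts 1/10 s, in which the tool goes at most 50 mm and 8.59 degrees, less where a joint would pass 70% of its speed; a pose out of reach is approached as far as the arm can. A call is refused whole if a number of a shift passes 50 or a number of a turn 0.15, either way. A call with a gripper value outside its range is refused whole. The fingers move at their own pace and stop on an object; "force" is the grip in N (left out, the last holds). Time passes only in rows, so rows that do not move let the fingers close. It gives the time, the measured TCP pose, the force, the opening and the grip force at its end, in the units of the state.
- r.get_state(): the state, without advancing time (a new reading comes with each control period).
- r.snapshot(name): name is "scene" or "top"; returns (picture, depth): 384x512x3 uint8, blue, green, red; 384x512 float32, m along the optical axis (not along the pixel's ray), 0 where there is no reading.
- r.get_calibration(name): a dict with "intrinsics" (3x3 intrinsics, pixels), "pose" (4x4, takes a point from camera to world coordinates). Camera axes: x right, y up, looking along -z (the intrinsics and any distortion apply to the point x, -y, -z); pixel columns grow to the right and rows downward; lengths in m; the calibration is good to about 2 mm. A picture is of the moment at which its call begins. get_calibration takes no time and is no camera call.
- r.finish_job(): hands the job in; it is judged then, once.
The state is a dict: "clock": time; "q": joint angles; "qd": joint speeds; "joint_torque": joint torques, N m; "tool_pos": TCP position; "eef_rot": TCP orientation; "contact_force": force on the tool from outside, world axes, zero at the start; "moment": the same for the moment, N m; "opening": opening from 0.0 (shut) to 1.0 (fully open); "finger_force": force on a finger pad.
Only numpy, scipy, OpenCV 4.12 (cv2) and the standard library are available. Lean on these libraries where they do the work, as an engineer would, in place of code of your own. Each camera call takes 0.05 s, during which the arm holds its last target. There are 200 camera calls.

## Task

Pack every square white reagent bottle upright in the steel carrier: push the first one into the closed corner (against the back fence and the left end, as seen from the robot), then each further one against the back fence and snug against the bottle before it, so that they form one straight row without gaps. Only when all of them are packed, thread the retaining rod in front of the row, from the right-hand end: through the hole of the right ear, on through the hole of the left ear, until its handle is fully home against the right ear. Do not knock over the other bottles and glassware.

Things in the scene. Friction and masses are not known exactly. Their poses are not given: they have to be found in the camera images.
- carrier: Low steel bottle carrier fixed to the bench. Origin: centre of its underside. x points away from the robot to the back fence, y left along the row. Floor 81 (x) by 230 (y), 6 mm thick; front open. Back fence 25 mm high over the bench, inner face at x = +34. Inner face of the left end at y = +103 mm, 25 mm high. An ear at the front of each end; else the right end is open.
- corner (a point): Corner where the carrier's floor, back fence and left end meet (inner faces, 6 mm above the bench). Axes as the carrier's. The centre of a bottle in the corner is at carrier x = +10, y = +79 mm; the next follow every 48 mm to the right; room for four, with 14 mm to spare. A bottle must be within 6 mm of the back fence to clear the rod's way.
- hole_near (a point): Centre of the outer (right-hand) mouth of the hole in the right ear, where the rod goes in along +y, 50 mm above the bench; axes as the carrier's. Each ear: upright plate 12 mm thick along y, 36 mm wide (carrier x -41 to -5), 72 mm high, with a round 14 mm hole along y at carrier x = -23 mm, its right-hand mouth chamfered 2 mm. Ears' inner faces: y = -103, +103.
- hole_far (a point): Centre of the outer (left-hand) mouth of the hole in the left ear, where the rod comes out, 230 mm further along +y; axes as the carrier's.
- bottle1_mid (a point): Square white plastic reagent bottle, body 48 x 48 x 58 mm high with a black round screw cap (33 mm across, 16 mm high) on top, 0.15 kg. The point is the centre of the body, 29 mm above its underside; z up, x and y square to its faces. May be absent.
- bottle2_mid (a point): Square white plastic reagent bottle, body 48 x 48 x 58 mm high with a black round screw cap (33 mm across, 16 mm high) on top, 0.15 kg. The point is the centre of the body, 29 mm above its underside; z up, x and y square to its faces. May be absent.
- bottle3_mid (a point): Square white plastic reagent bottle, body 48 x 48 x 58 mm high with a black round screw cap (33 mm across, 16 mm high) on top, 0.15 kg. The point is the centre of the body, 29 mm above its underside; z up, x and y square to its faces. May be absent.
- bottle4_mid (a point): Square white plastic reagent bottle, body 48 x 48 x 58 mm high with a black round screw cap (33 mm across, 16 mm high) on top, 0.15 kg. The point is the centre of the body, 29 mm above its underside; z up, x and y square to its faces. May be absent.
- rod_grip (a point): Retaining rod, loose on the bench: square grey handle 18 x 18 mm, 50 mm long, then an aluminium shaft 10 mm across, 250 mm long, last 12 mm tapered; 0.1 kg. The point is the handle's centre; x points along the rod to the tip. The shaft starts 25 mm from this point. On the bench it rests on handle and tip, the tip slightly lower.
- rod_tip (a point): The rod's tip, 275 mm from the handle's centre along the rod's x axis. With the handle home against the right ear, the tip stands 20 mm out of the left ear.
- amber: Bystander: brown glass bottle, 94 mm across, 200 mm high; origin at the centre of its underside, z up. Not to be knocked over.
- wash: Bystander: white plastic bottle, 68 mm across, 170 mm high; origin at the centre of its underside, z up. Not to be knocked over.
- flask: Bystander: small conical glass flask, 74 mm across, 108 mm high; origin at the centre of its underside, z up. Not to be knocked over.
- beaker: Bystander: glass beaker, 60 mm across, 60 mm high; origin at the centre of its underside, z up. Not to be knocked over.

How it is judged:
By the outcome, as a careful person would: the job done as asked, in the order asked, and still so for the second after the job is handed in, with the robot touching nothing.
Of bottle1, bottle2, bottle3, bottle4 only 3 to 4 are there at a start; the rules pass over those that are not, and their reading is None.
At some moment in a run one of bottle1, bottle2, bottle3, bottle4, rod may be knocked a few centimetres aside while the robot is not near it.
It also fails if it takes over 210 s, if anything falls off the work surface, if the arm or the gripper's body presses on something with over 40 N, if the wrist force passes 120 N, or if a joint passes its speed limit or range.

## Working session

There is one attempt and no reset: what is moved stays moved. The work goes in short steps, Python scripts to look and compute and a tool call to move; the robot and the scene stay as the last step left them, time stands still between calls to the robot, and variables do not carry over. Pictures are saved under pics/ and viewed, at most 14 in all, crops included, and the job is handed in when it is done.

Besides the shell and the picture viewer there is one more tool, called after "Emit:" as name(argument=value, ...) on one line, values as JSON. step_arm: Moves the arm, as the interface text tells. Its arguments: {"type":"object","properties":{"series":{"type":"array"},"force":{"type":"number"}},"required":["series"]}

```bash
mkdir -p pics; cat > h.py <<'E'
import numpy as np, cv2
from plant import r
def snap(n):
    p,d=r.snapshot(n); c=r.get_calibration(n); K=np.array(c["intrinsics"]); T=np.array(c["pose"])
    v,u=np.mgrid[0:384,0:512]
    P=np.stack([(u-K[0,2])/K[0,0]*d,-(v-K[1,2])/K[1,1]*d,-d],-1)
    W=P@T[:3,:3].T+T[:3,3]; W[d==0]=np.nan
    return p,d,W,c
E
python3 - <<'E'
from h import *
s=r.get_state(); print({k:np.round(v,3) for k,v in s.items()})
for n in("top","scene"):
    p,d,W,c=snap(n); print(n,c); cv2.imwrite(f"pics/{n}0.png",p); np.save(f"{n}0.npy",W)
E
```

```text
{'clock': np.float64(0.0), 'q': array([-1.102,  0.69 , -0.195,  1.566,  0.157,  0.902, -0.215]), 'qd': array([ 0.001,  0.001,  0.001, -0.001,  0.   , -0.   , -0.001]), 'joint_torque': array([ 0.0000e+00, -5.2757e+01, -1.2670e+00, -1.5343e+01, -5.3000e-02,
        7.0000e-03,  0.0000e+00]), 'tool_pos': array([0.263, 0.566, 0.238]), 'eef_rot': array([ 0.216,  0.976, -0.001, -0.   ]), 'contact_force': array([ 0.552, -0.088, -0.686]), 'moment': array([ 0.008, -0.053, -0.01 ]), 'finger_force': np.float64(0.0), 'opening': np.float64(0.999)}
top {'intrinsics': array([[475.01892806,   0.        , 257.73913537],
       [  0.        , 475.01892806, 190.16785611],
       [  0.        ,   0.        ,   1.        ]]), 'pose': array([[ 0.00827567,  0.98604896, -0.16624972,  0.32721607],
       [-0.99984117,  0.01078383,  0.01418969, -0.01488898],
       [ 0.01578454,  0.16610589,  0.98598158,  1.66997604],
       [ 0.        ,  0.        ,  0.        ,  1.        ]])}
scene {'intrinsics': array([[406.41391022,   0.        , 263.74878989],
       [  0.        , 406.41391022, 190.85602741],
       [  0.        ,   0.        ,   1.        ]]), 'pose': array([[ 0.30084998, -0.77173916,  0.5602749 ,  1.23382159],
       [ 0.95360071,  0.25059573, -0.16687561, -0.23406994],
       [-0.01161805,  0.58448306,  0.81132273,  0.97493702],
       [ 0.        ,  0.        ,  0.        ,  1.        ]])}
```

View pics/top0.png

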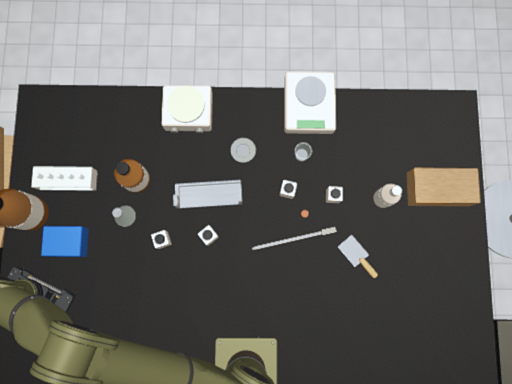

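View pics/scene0.png

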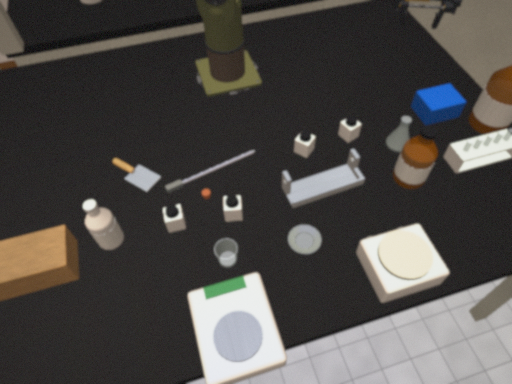

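The top view shows four square bottles at about (161,239), (208,235), (288,188) and (335,194), with the carrier at (208,194). The rod runs from its tip at (253,248) to its handle at (335,231). The scene view agrees.

```bash
python3 - <<'E'
from h import *
A={n:np.load(n+"0.npy") for n in("top","scene")}
W=A["top"]
seeds={"b161":(239,161),"b208":(235,208),"b288":(188,288),"b335":(194,335),"car":(194,208),"handle":(231,335),"tip":(248,253),"flask":(215,124),"amber":(175,132),"beaker":(152,303),"wash":(196,388)}
for k,(v,u) in seeds.items():
    c=np.nanmedian(W[v-2:v+3,u-2:u+3].reshape(-1,3),0); print(k,c.round(3))
    if k[0]=="b" and k!="beaker":
        for n,X in A.items():
            Q=X.reshape(-1,3); Q=Q[np.isfinite(Q).all(1)]
            m=np.hypot(*(Q[:,:2]-c[:2]).T)<.045
            Q=Q[m]
            cap=Q[(Q[:,2]>.067)]; bod=Q[(Q[:,2]>.05)&(Q[:,2]<.064)]; al=Q[Q[:,2]>.02]
            f=lambda q:(cv2.minAreaRect((q[:,:2]*1000).astype(np.float32)) if len(q)>4 else None)
            print("  ",n,len(cap),cap.mean(0).round(4),np.round(np.hstack(f(bod)),1),np.round(np.hstack(f(al)),1))
for n,X in A.items():
    Q=X.reshape(-1,3);Q=Q[np.isfinite(Q).all(1)]
    c=np.nanmedian(W[192:197,206:211].reshape(-1,3),0)
    q=Q[(abs(Q[:,0]-c[0])<.09)&(abs(Q[:,1]-c[1])<.15)&(Q[:,2]>.003)]
    print("car",n,len(q),np.round(np.hstack(cv2.minAreaRect((q[:,:2]*1000).astype(np.float32))),1))
    e=q[q[:,2]>.06]; 
    for s in (e[e[:,1]>c[1]],e[e[:,1]<c[1]]): print("  ear",len(s),s.mean(0).round(4),np.ptp(s,0).round(3))
    fn=q[(q[:,2]>.02)&(q[:,2]<.03)&(q[:,0]>c[0]+.015)]
    print("  fence",len(fn),np.polyfit(fn[:,1],fn[:,0],1).round(4),fn.mean(0).round(4))
    a=np.nanmedian(W[229:234,333:338].reshape(-1,3),0);b=np.nanmedian(W[246:250,252:256].reshape(-1,3),0)
    t=(Q[:,:2]-a[:2])@((b-a)[:2]/np.linalg.norm((b-a)[:2])); dd=(b-a)[:2]/np.linalg.norm((b-a)[:2]); o=(Q[:,:2]-a[:2])@np.array([-dd[1],dd[0]])
    q=Q[(t>-.06)&(t<.32)&(abs(o)<.03)&(Q[:,2]>.004)]; 
    print("rod",n,len(q),np.round(np.hstack(cv2.minAreaRect((q[:,:2]*1000).astype(np.float32))),1), q[:,2].max())
    h=q[q[:,2]>.0145];print("  handle",len(h),h.mean(0).round(4),np.round(np.hstack(cv2.minAreaRect((h[:,:2]*1000).astype(np.float32))),1))
E
```

```text
b161 [0.427 0.284 0.072]
   top 77 [0.4277 0.2919 0.0733] [428.2 292.4  47.1  49.1  18.3] [428.4 292.3  48.4  49.4  18.7]
   scene 78 [0.4324 0.2937 0.0731] [431.3 295.   48.4  50.   18.7] [431.6 293.3  49.4  53.2  19.7]
b208 [0.442 0.127 0.074]
   top 74 [0.4439 0.1324 0.0739] [443.6 132.8  48.1  47.7  39.7] [443.7 132.7  48.2  47.9  39.6]
   scene 81 [0.4468 0.1336 0.0729] [446.2 134.9  48.2  51.4  41.3] [446.6 135.   48.5  52.3  39. ]
b288 [ 0.605 -0.141  0.074]
   top 74 [ 0.607  -0.1418  0.0733] [ 607.8 -142.1   47.6   47.1   76.3] [ 606.9 -141.8   47.5   48.9   76. ]
   scene 106 [ 0.6107 -0.1402  0.0734] [ 609.8 -140.6   47.1   49.5   75.8] [ 610.6 -140.7   47.8   50.3   77.1]
b335 [ 0.586 -0.302  0.073]
   top 68 [ 0.5896 -0.3032  0.0741] [ 590.1 -302.9   46.    48.9   87.7] [ 589.8 -303.1   48.4   49.1   88.7]
   scene 113 [ 0.5927 -0.3014  0.0735] [ 592.6 -301.6   48.    49.3   87.7] [ 592.8 -301.6   48.1   49.6   87.8]
car [0.592 0.137 0.006]
handle [ 0.464 -0.309  0.005]
tip [ 0.403 -0.024  0.003]
flask [0.508 0.413 0.066]
amber [0.629 0.371 0.153]
beaker [ 0.749 -0.201  0.004]
wash [ 0.572 -0.467  0.128]
car top 1689 [5.929e+02 1.377e+02 1.797e+02 2.987e+02 4.000e-01]
  ear 45 [0.5613 0.2434 0.0698] [0.035 0.014 0.018]
  ear 37 [0.5772 0.0265 0.0718] [0.035 0.011 0.014]
  fence 117 [-0.085   0.6387] [0.6259 0.1504 0.0246]
rod top 507 [ 437.9 -181.9   59.7  379.2   11.8] 0.026980854027903733
  handle 98 [ 0.454  -0.2409  0.0184] [ 435.5 -170.9   17.6  285.8   14.3]
car scene 2113 [5.929e+02 1.366e+02 1.781e+02 2.960e+02 1.000e-01]
  ear 68 [0.563  0.2439 0.0696] [0.04  0.015 0.016]
  ear 64 [0.5795 0.0274 0.0701] [0.039 0.015 0.015]
  fence 224 [-0.0874  0.6421] [0.6293 0.1456 0.024 ]
rod scene 408 [ 437.1 -180.3   57.5  375.3   11.8] 0.023698901075371204
  handle 95 [ 0.467  -0.2802  0.0181] [ 462.1 -259.2   20.9   98.3   11. ]
```

```bash
cat >> h.py <<'E'
YAW=0.080; O=np.array([.593,.137])
def car(x,y):  # carrier mm -> world m
    c,s=np.cos(YAW),np.sin(YAW); return O+np.array([c*x-s*y,s*x+c*y])/1000
def clos():
    q=r.get_state()["eef_rot"]; from scipy.spatial.transform import Rotation as R
    y=R.from_quat(q).as_matrix(); return y
def go(xy,z,deg):
    s=r.get_state(); M=clos(); a=np.degrees(np.arctan2(M[1,1],M[0,1]))
    d=(deg-a+90)%180-90
    print("t",round(s["clock"],1),"pos",s["tool_pos"].round(4),"clos",round(a,1),"zaxis",M[:,2].round(3),"dmm",((np.array([*xy,z])-s["tool_pos"])*1000).round(1),"rz",round(np.radians(d),4),"F",s["contact_force"].round(1),"open",s["opening"].round(3))
def bottles():
    "find caps (top cam + scene mean offset) -> centre, face angle"
    p,d,W,c=snap("top"); m=((W[...,2]>.045)&(W[...,2]<.1)).astype(np.uint8)
    n,l,st,ce=cv2.connectedComponentsWithStats(m)
    for i in range(1,n):
        if st[i,4]<90 or st[i,4]>1500: continue
        Q=W[l==i]; rc=cv2.minAreaRect((Q[:,:2]*1000).astype(np.float32)); print(ce[i].round(),"mm",np.round([rc[0][0]+1.5,rc[0][1]+.7],1),np.round(rc[1],1),"ang",round((rc[2]+45)%90-45,1))
    return p,W
E
python3 - <<'E'
from h import *
go((.445,.133),.026,39.7)
for y in (79,31,-17,-65): print(car(10,y))
E
```

```text
Traceback (most recent call last):
  File "h.py", line 18, in go
    print("t",round(s["clock"],1),"pos",s["tool_pos"].round(4),"clos",round(a,1),"zaxis",M[:,2].round(3),"dmm",((np.array([*xy,z])-s["tool_pos"])*1000).round(1),"rz",round(np.radians(d),4),"F",s["contact_force"].round(1),"open",s["opening"].round(3))
                                                                                                                                                                                                                                    ^^^^^^^^^^^^^^^^^^
AttributeError: 'float' object has no attribute 'round'
```

Emit:
step_arm(series=[[18,-43,0,0,0,-0.044,0],[18,-43,0,0,0,-0.044,0],[18,-43,0,0,0,-0.044,0],[18,-43,0,0,0,-0.044,0],[18,-43,0,0,0,-0.044,0],[18,-43,0,0,0,-0.044,0],[18,-43,0,0,0,-0.044,0],[18,-43,0,0,0,-0.044,0],[18,-43,0,0,0,-0.044,0],[18,-43,0,0,0,-0.044,0],[0,0,0,0,0,0,0],[0,0,0,0,0,0,0]], force=25)

```text
clock: 1.3
tool_pos: [0.4434, 0.1359, 0.2386]
eef_rot: [0.425, 0.905, -0.0, -0.0]
contact_force: [0.6, 1.1, -0.8]
opening: 0.997
finger_force: 0.0
```

```bash
python3 - <<'E'
from h import *
go((.445,.133),.026,39.7)
E
```

```text
Traceback (most recent call last):
  File "h.py", line 18, in go
    print("t",round(s["clock"],1),"pos",s["tool_pos"].round(4),"clos",round(a,1),"zaxis",M[:,2].round(3),"dmm",((np.array([*xy,z])-s["tool_pos"])*1000).round(1),"rz",round(np.radians(d),4),"F",s["contact_force"].round(1),"open",s["opening"].round(3))
                                                                                                                                                                                                                                    ^^^^^^^^^^^^^^^^^^
AttributeError: 'float' object has no attribute 'round'
```

Emit:
step_arm(series=[[2,-3,-26,0,0,0,0],[0,0,-26,0,0,0,0],[0,0,-26,0,0,0,0],[0,0,-26,0,0,0,0],[0,0,-26,0,0,0,0],[0,0,-26,0,0,0,0],[0,0,-26,0,0,0,0],[0,0,-20,0,0,0,0],[0,0,-10,0,0,0,0],[0,0,0,0,0,0,0],[0,0,0,0,0,0,1],[0,0,0,0,0,0,1],[0,0,0,0,0,0,1],[0,0,0,0,0,0,1],[0,0,0,0,0,0,1],[0,0,0,0,0,0,1],[0,0,0,0,0,0,1]], force=25)

```text
clock: 3.0
tool_pos: [0.4456, 0.134, 0.0271]
eef_rot: [0.424, 0.906, 0.0, 0.0]
contact_force: [0.3, 0.2, 5.2]
opening: 0.539
finger_force: 25.0
```

```bash
sed -i 's/s\["opening"\].round(3)/round(s["opening"],3)/' h.py; python3 - <<'E'
from h import *
go(car(11,74),.034,np.degrees(YAW))
for y in (79,31,-17,-65): print(car(10,y))
E
```

```text
t 3.0 pos [0.4456 0.134  0.0271] clos 39.9 zaxis [ 0.001  0.    -1.   ] dmm [152.4  77.7   6.9] rz -0.6158 F [0.3 0.2 5.2] open 0.539
[0.59665476 0.21654648]
[0.60049066 0.1687    ]
[0.60432657 0.12085352]
[0.60816247 0.07300704]
```

Emit:
step_arm(series=[[0,0,35,0,0,0,1],[0,0,35,0,0,0,1],[0,0,35,0,0,0,1],[18.5,9.7,0,0,0,-0.077,1],[18.5,9.7,0,0,0,-0.077,1],[18.5,9.7,0,0,0,-0.077,1],[18.5,9.7,0,0,0,-0.077,1],[18.5,9.7,0,0,0,-0.077,1],[18.5,9.7,0,0,0,-0.077,1],[18.5,9.7,0,0,0,-0.077,1],[18,9.5,0,0,0,-0.077,1],[0,0,0,0,0,0,1],[0,0,0,0,0,0,1]])

```text
clock: 4.3
tool_pos: [0.5914, 0.2107, 0.1308]
eef_rot: [0.678, 0.735, -0.001, -0.0]
contact_force: [-0.3, -0.2, -3.1]
opening: 0.54
finger_force: 25.0
```

```bash
python3 - <<'E'
from h import *
go(car(6,74),.034,np.degrees(YAW))
A={}
for n in ("top","scene"):
    p,d,W,c=snap(n); Q=W.reshape(-1,3);Q=Q[np.isfinite(Q).all(1)]
    # fence/left-end line refine with bottle aloft
    print(n,len(Q))
cv2.imwrite("pics/s1.png",cv2.resize(p[100:250,230:430],(800,600)))
E
```

```text
t 4.3 pos [0.5914 0.2107 0.1308] clos 4.7 zaxis [-0.003 -0.001 -1.   ] dmm [  1.6   0.5 -96.8] rz -0.0016 F [-0.3 -0.2 -3.1] open 0.54
top 195833
scene 195854
```

View pics/s1.png

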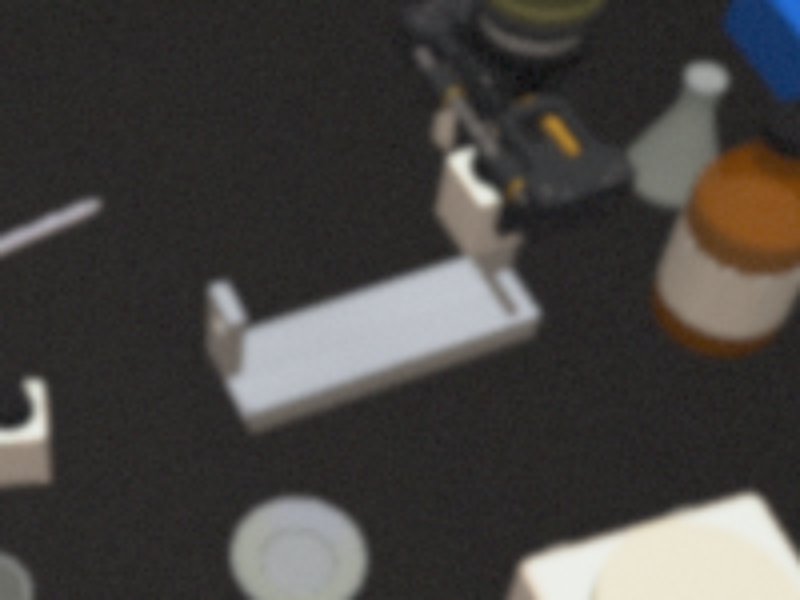

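The picture shows bottle 1 held above the carrier's left end, clear of the left ear at (440,125). Lowering it now.

Emit:
step_arm(series=[[1,0,-24,0,0,0,1],[0,0,-24,0,0,0,1],[0,0,-20,0,0,0,1],[0,0,-14,0,0,0,1],[0,0,-8,0,0,0,1],[0,0,-4,0,0,0,1],[0,0,-2,0,0,0,1],[0,0,0,0,0,0,1]])

```text
clock: 5.2
tool_pos: [0.5941, 0.2114, 0.0362]
eef_rot: [0.678, 0.735, 0.0, 0.0]
contact_force: [0.8, -0.3, -1.9]
opening: 0.543
finger_force: 25.0
```

Emit:
step_arm(series=[[0,2,0,0,0,0,1],[0,2,0,0,0,0,1],[0,0,0,0,0,0,1]])

```text
clock: 5.5
tool_pos: [0.5939, 0.2162, 0.0362]
eef_rot: [0.678, 0.735, 0.001, 0.0]
contact_force: [0.0, 0.6, -2.7]
opening: 0.544
finger_force: 25.0
```

Emit:
step_arm(series=[[0,1,0,0,0,0,1],[0,1,0,0,0,0,1],[0,0,0,0,0,0,1]])

```text
clock: 5.8
tool_pos: [0.5938, 0.2172, 0.0358]
eef_rot: [0.678, 0.735, 0.0, 0.0]
contact_force: [0.3, 0.5, -2.2]
opening: 0.544
finger_force: 25.0
```

Emit:
step_arm(series=[[1,0,0,0,0,0,1],[1,0,0,0,0,0,1],[0,0,0,0,0,0,1]])

```text
clock: 6.1
tool_pos: [0.596, 0.2173, 0.0358]
eef_rot: [0.678, 0.735, 0.0, 0.0]
contact_force: [0.2, 0.3, -1.6]
opening: 0.543
finger_force: 25.0
```

Emit:
step_arm(series=[[1,0,0,0,0,0,1],[1,1,0,0,0,0,1],[0,1,0,0,0,0,1],[0,0,0,0,0,0,1]])

```text
clock: 6.5
tool_pos: [0.5971, 0.2175, 0.0356]
eef_rot: [0.679, 0.735, -0.001, 0.0]
contact_force: [-2.6, -5.1, 0.4]
opening: 0.541
finger_force: 25.0
```

Emit:
step_arm(series=[[0,0,-1,0,0,0,1],[0,0,-1,0,0,0,1],[0,0,-1,0,0,0,1],[1,1,0,0,0,0,1],[0,0,0,0,0,0,1]])

```text
clock: 7.0
tool_pos: [0.5971, 0.2175, 0.0332]
eef_rot: [0.679, 0.734, -0.003, -0.0]
contact_force: [-5.9, -6.7, 7.9]
opening: 0.54
finger_force: 25.0
```

Emit:
step_arm(series=[[0,0,0,0,0,0,0],[0,0,0,0,0,0,0],[0,0,0,0,0,0,0],[0,0,0,0,0,0,0],[0,0,0,0,0,0,0],[0,0,30,0,0,0,0],[0,0,40,0,0,0,0],[0,0,40,0,0,0,0],[-20,10,20,0,0,0.02,0],[-20,10,0,0,0,0.02,0],[-20,10,0,0,0,0.03,0],[-20,10,0,0,0,0.03,0],[-20,10,0,0,0,0.03,0],[-20,10,0,0,0,0.03,0],[-20,8,0,0,0,0.03,0],[-20,7,0,0,0,0.03,0],[-5,0,0,0,0,0.02,0],[0,0,0,0,0,0,0],[0,0,0,0,0,0,0]])

```text
clock: 8.9
tool_pos: [0.4351, 0.2948, 0.1629]
eef_rot: [0.586, 0.81, 0.0, 0.001]
contact_force: [0.8, 0.0, 1.4]
opening: 1.0
finger_force: 0.0
```

```bash
python3 - <<'E'
from h import *
bottles(); go((.430,.2935),.028,18.7)
E
```

```text
[ 61. 177.] mm [639.7 638.5] [203.1  72.9] ang -0.0
[140. 182.] mm [624.7 371.2] [38.4 91.2] ang -38.5
[288. 188.] mm [ 609.3 -141.8] [46.8 49.8] ang -14.0
[182. 193.] mm [581.3 221.1] [59.4 75.4] ang -0.2
[334. 194.] mm [ 590.9 -301.9] [48.1 48.2] ang -2.4
[381. 199.] mm [ 576.1 -463.1] [66.5 30.4] ang 27.1
[ 34. 215.] mm [508.6 725.1] [ 58.5 120.7] ang -17.7
[ 62. 242.] mm [418.5 617.8] [ 97.3 133.2] ang 0.5
[163. 238.] mm [432.8 281.5] [47.1 25.3] ang 16.0
[248. 356.] mm [ 51.3 -13.6] [106.8  28. ] ang -13.7
t 8.9 pos [0.4353 0.2947 0.1628] clos 18.2 zaxis [ 0.002  0.    -1.   ] dmm [  -5.3   -1.2 -134.8] rz 0.0086 F [0.  0.6 0.6] open 0.999
```

Emit:
step_arm(series=[[-5,-1,-20,0,0,0.01,0],[0,0,-25,0,0,0,0],[0,0,-25,0,0,0,0],[0,0,-25,0,0,0,0],[0,0,-20,0,0,0,0],[0,0,-14,0,0,0,0],[0,0,-6,0,0,0,0],[0,0,0,0,0,0,0],[0,0,0,0,0,0,1],[0,0,0,0,0,0,1],[0,0,0,0,0,0,1],[0,0,0,0,0,0,1],[0,0,0,0,0,0,1],[0,0,0,0,0,0,1],[0,0,0,0,0,0,1]])

```text
clock: 10.45
tool_pos: [0.4291, 0.2945, 0.028]
eef_rot: [0.581, 0.814, 0.0, 0.0]
contact_force: [-0.0, 0.2, 3.9]
opening: 0.542
finger_force: 25.0
```

```bash
python3 - <<'E'
from h import *
go(car(6,26),.038,np.degrees(YAW))
E
```

```text
t 10.4 pos [0.4291 0.2945 0.028 ] clos 18.9 zaxis [ 0.001  0.001 -1.   ] dmm [ 167.8 -131.1   10. ] rz -0.25 F [-0.   0.2  3.9] open 0.542
```

Emit:
step_arm(series=[[0,0,35,0,0,0,1],[0,0,35,0,0,0,1],[0,0,40,0,0,0,1],[18.6,-14.6,0,0,0,-0.028,1],[18.6,-14.6,0,0,0,-0.028,1],[18.6,-14.6,0,0,0,-0.028,1],[18.6,-14.6,0,0,0,-0.028,1],[18.6,-14.6,0,0,0,-0.028,1],[18.6,-14.6,0,0,0,-0.028,1],[18.6,-14.6,0,0,0,-0.028,1],[18.6,-14.6,0,0,0,-0.028,1],[18.6,-14.6,0,0,0,-0.027,1],[0,0,0,0,0,0,1],[0,0,0,0,0,0,1]])

```text
clock: 11.85
tool_pos: [0.5954, 0.1626, 0.1371]
eef_rot: [0.679, 0.734, -0.001, -0.001]
contact_force: [-1.0, 0.9, -1.1]
opening: 0.542
finger_force: 25.0
```

```bash
python3 - <<'E'
from h import *
go(car(6,26),.038,np.degrees(YAW))
p,d,W,c=snap("scene")
cv2.imwrite("pics/s2.png",cv2.resize(p[100:250,230:430],(800,600)))
E
```

```text
t 11.8 pos [0.5954 0.1626 0.1371] clos 4.5 zaxis [-0.002 -0.    -1.   ] dmm [  1.5   0.8 -99.1] rz 0.0015 F [-1.   0.9 -1.1] open 0.542
```

View pics/s2.png

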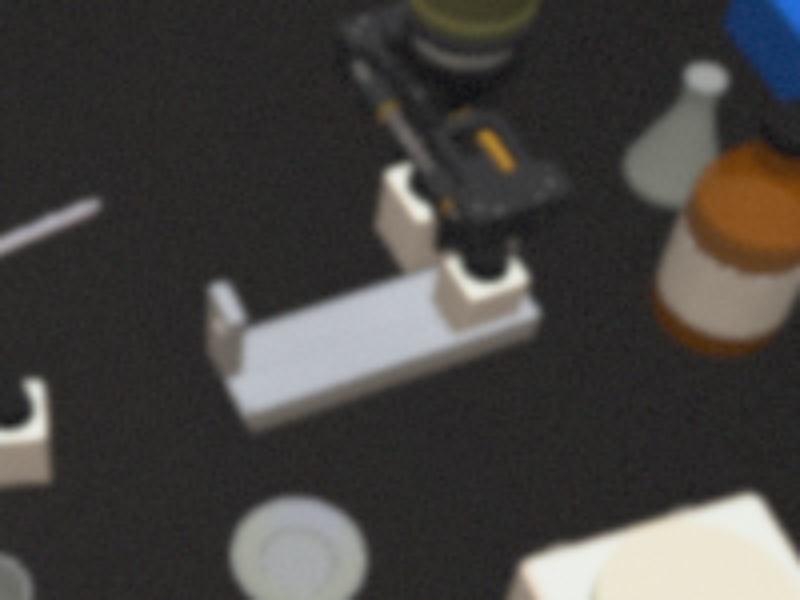

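Bottle 1 stands in the corner at (480,280). The second is held to the right of it. I'll lower it and push it in.

Emit:
step_arm(series=[[1,0,-24,0,0,0,1],[0,0,-24,0,0,0,1],[0,0,-20,0,0,0,1],[0,0,-14,0,0,0,1],[0,0,-10,0,0,0,1],[0,0,-4,0,0,0,1],[0,0,-2,0,0,0,1],[0,0,0,0,0,0,1],[1,1,0,0,0,0,1],[1,1,0,0,0,0,1],[0,1,0,0,0,0,1],[0,0,0,0,0,0,1]])

```text
clock: 13.1
tool_pos: [0.5993, 0.1663, 0.04]
eef_rot: [0.679, 0.735, 0.0, 0.0]
contact_force: [0.2, 0.4, -1.1]
opening: 0.541
finger_force: 25.0
```

Emit:
step_arm(series=[[1,1,0,0,0,0,1],[1,1,0,0,0,0,1],[0,1,0,0,0,0,1],[0,0,0,0,0,0,1]])

```text
clock: 13.5
tool_pos: [0.6007, 0.1688, 0.0395]
eef_rot: [0.679, 0.734, -0.0, -0.0]
contact_force: [-0.8, -0.1, -0.6]
opening: 0.544
finger_force: 25.0
```

Emit:
step_arm(series=[[0,0,-2,0,0,0,1],[0,0,-2,0,0,0,1],[0,1,0,0,0,0,1],[1,1,0,0,0,0,1],[0,1,0,0,0,0,1],[0,0,0,0,0,0,1]])

```text
clock: 14.1
tool_pos: [0.6007, 0.1697, 0.0353]
eef_rot: [0.679, 0.734, -0.002, -0.0]
contact_force: [-4.1, -3.3, 0.3]
opening: 0.54
finger_force: 25.0
```

Emit:
step_arm(series=[[0,0,-1,0,0,0,1],[0,0,-1,0,0,0,1],[1,2,0,0,0,0,1],[0,1,0,0,0,0,1],[0,0,0,0,0,0,1]])

```text
clock: 14.6
tool_pos: [0.6007, 0.1698, 0.0342]
eef_rot: [0.68, 0.733, -0.004, 0.0]
contact_force: [-9.1, -9.1, 9.8]
opening: 0.535
finger_force: 25.0
```

Emit:
step_arm(series=[[0,0,0,0,0,0,0],[0,0,0,0,0,0,0],[0,0,0,0,0,0,0],[0,0,0,0,0,0,0],[0,0,0,0,0,0,0],[0,0,30,0,0,0,0],[0,0,40,0,0,0,0],[0,0,40,0,0,0,0],[1,-39,0,0,0,-0.04,0],[1,-39,0,0,0,-0.04,0],[1,-39,0,0,0,-0.04,0],[1,-39,0,0,0,-0.04,0],[1,-39,0,0,0,-0.04,0],[1,-39,0,0,0,-0.04,0],[1,-39,0,0,0,-0.04,0],[1,-39,0,0,0,-0.04,0],[0,0,0,0,0,0,0],[0,0,0,0,0,0,0]])

```text
clock: 16.4
tool_pos: [0.6111, -0.1381, 0.1437]
eef_rot: [0.788, 0.616, 0.0, 0.0]
contact_force: [0.1, 0.6, 0.1]
opening: 1.002
finger_force: 0.0
```

```bash
python3 - <<'E'
from h import *
p,W=bottles(); go((.609,-.141),.028,-14); cv2.imwrite("pics/t3.png",p)
E
```

```text
[ 61. 177.] mm [638.8 639.1] [204.8  73.1] ang -0.3
[140. 182.] mm [624.7 370.9] [37. 91.] ang -38.2
[189. 191.] mm [585.1 198.6] [ 74.4 109.8] ang 5.8
[381. 199.] mm [ 576. -463.] [66.7 29.8] ang 26.8
[ 34. 215.] mm [508.7 724.6] [ 55.2 120.3] ang -17.5
[331. 202.] mm [ 562.3 -289.8] [48.5 48.4] ang 8.6
[123. 215.] mm [508.8 422.2] [31.5 47. ] ang -24.5
[ 62. 242.] mm [418.5 618.8] [ 97.2 134.9] ang 0.4
t 16.4 pos [ 0.6113 -0.1361  0.1436] clos -13.8 zaxis [ 0.     0.001 -1.   ] dmm [  -2.3   -4.9 -115.6] rz -0.0041 F [ 0.4 -0.3  0.7] open 0.997
```

View pics/t3.png

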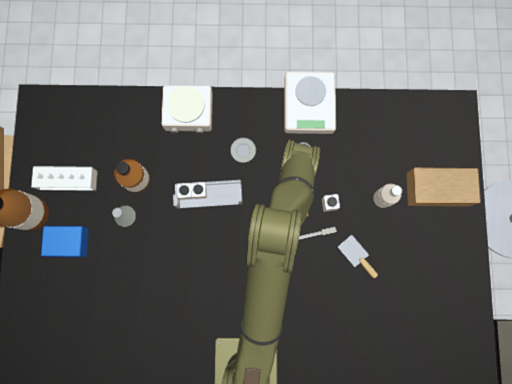

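Bottles 1 and 2 stand side by side at (191,190). The fourth bottle has been knocked to (331,202), which is (0.562, -0.290). I'll take the third now.

Emit:
step_arm(series=[[-2,-4,-20,0,0,0,0],[0,0,-25,0,0,0,0],[0,0,-25,0,0,0,0],[0,0,-20,0,0,0,0],[0,0,-16,0,0,0,0],[0,0,-8,0,0,0,0],[0,0,-2,0,0,0,0],[0,0,0,0,0,0,1],[0,0,0,0,0,0,1],[0,0,0,0,0,0,1],[0,0,0,0,0,0,1],[0,0,0,0,0,0,1],[0,0,0,0,0,0,1],[0,0,0,0,0,0,1]])

```text
clock: 17.85
tool_pos: [0.6093, -0.1412, 0.0281]
eef_rot: [0.787, 0.617, 0.0, 0.0]
contact_force: [-0.9, -0.6, 3.2]
opening: 0.542
finger_force: 25.0
```

```bash
python3 - <<'E'
from h import *
go(car(6,-22),.038,np.degrees(YAW))
E
```

```text
t 17.9 pos [ 0.6093 -0.1412  0.0281] clos -13.8 zaxis [ 0. -0. -1.] dmm [ -8.6 256.7   9.9] rz 0.3211 F [-0.9 -0.6  3.2] open 0.542
```

Emit:
step_arm(series=[[0,0,35,0,0,0,1],[0,0,35,0,0,0,1],[0,0,40,0,0,0,1],[-1,32,0,0,0,0.04,1],[-1,32,0,0,0,0.04,1],[-1,32,0,0,0,0.04,1],[-1,32,0,0,0,0.04,1],[-1,32,0,0,0,0.04,1],[-1,32,0,0,0,0.04,1],[-1,32,0,0,0,0.04,1],[-1,32,0,0,0,0.04,1],[0,0,0,0,0,0,1],[0,0,0,0,0,0,1]])

```text
clock: 19.15
tool_pos: [0.6007, 0.1156, 0.1374]
eef_rot: [0.678, 0.735, -0.0, -0.0]
contact_force: [0.1, -0.1, -1.1]
opening: 0.544
finger_force: 25.0
```

```bash
python3 - <<'E'
from h import *
go(car(6,-22),.038,np.degrees(YAW))
E
```

```text
t 19.1 pos [0.6007 0.1156 0.1374] clos 4.6 zaxis [-0.001 -0.    -1.   ] dmm [  0.1  -0.  -99.4] rz -0.0006 F [ 0.1 -0.1 -1.1] open 0.544
```

Emit:
step_arm(series=[[0,0,-24,0,0,0,1],[0,0,-24,0,0,0,1],[0,0,-20,0,0,0,1],[0,0,-14,0,0,0,1],[0,0,-10,0,0,0,1],[0,0,-6,0,0,0,1],[0,0,-3,0,0,0,1],[0,0,0,0,0,0,1],[1,1,0,0,0,0,1],[1,1,0,0,0,0,1],[1,1,0,0,0,0,1],[0,1,0,0,0,0,1],[0,0,0,0,0,0,1]])

```text
clock: 20.45
tool_pos: [0.6041, 0.1192, 0.0368]
eef_rot: [0.679, 0.735, 0.0, -0.0]
contact_force: [-0.6, 0.3, -1.5]
opening: 0.539
finger_force: 25.0
```

Emit:
step_arm(series=[[1,1,0,0,0,0,1],[1,1,0,0,0,0,1],[0,1,0,0,0,0,1],[0,0,0,0,0,0,1]])

```text
clock: 20.85
tool_pos: [0.6042, 0.1206, 0.0362]
eef_rot: [0.679, 0.734, -0.002, -0.001]
contact_force: [-4.5, -2.2, 0.7]
opening: 0.544
finger_force: 25.0
```

Emit:
step_arm(series=[[0,1,-1,0,0,0,1],[0,1,-1,0,0,0,1],[1,1,-1,0,0,0,1],[0,1,0,0,0,0,1],[0,0,0,0,0,0,1]])

```text
clock: 21.35
tool_pos: [0.6042, 0.1218, 0.0341]
eef_rot: [0.68, 0.734, -0.004, -0.001]
contact_force: [-8.6, -7.7, 9.1]
opening: 0.542
finger_force: 25.0
```

Emit:
step_arm(series=[[0,0,0,0,0,0,0],[0,0,0,0,0,0,0],[0,0,0,0,0,0,0],[0,0,0,0,0,0,0],[0,0,0,0,0,0,0],[0,0,30,0,0,0,0],[0,0,40,0,0,0,0],[0,0,40,0,0,0,0],[-4,-41,0,0,0,0.007,0],[-4,-41,0,0,0,0.007,0],[-4,-41,0,0,0,0.007,0],[-4,-41,0,0,0,0.007,0],[-4,-41,0,0,0,0.007,0],[-4,-41,0,0,0,0.007,0],[-4,-41,0,0,0,0.007,0],[-4,-41,0,0,0,0.007,0],[-4,-41,0,0,0,0.007,0],[-4,-41,0,0,0,0.007,0],[0,0,0,0,0,0,0],[0,0,0,0,0,0,0]])

```text
clock: 23.35
tool_pos: [0.5667, -0.2854, 0.1436]
eef_rot: [0.654, 0.757, 0.0, 0.0]
contact_force: [0.5, 0.9, 0.7]
opening: 0.997
finger_force: 0.0
```

```bash
python3 - <<'E'
from h import *
p,W=bottles(); go((.562,-.290),.028,8.6)
E
```

```text
[ 61. 177.] mm [639.4 638.6] [ 71.5 204.1] ang 0.5
[140. 182.] mm [624.7 371.9] [37.5 91.3] ang -39.6
[196. 191.] mm [588.6 174.3] [ 73.8 157.6] ang 6.6
[381. 199.] mm [ 576. -463.] [66.5 29. ] ang 27.3
[ 34. 215.] mm [509.8 724.3] [ 57.  120.3] ang -15.6
[328. 203.] mm [ 561.1 -277.6] [46.9 25.6] ang 8.0
[123. 215.] mm [509.4 422.7] [34.9 46. ] ang -33.6
[ 62. 241.] mm [418.5 618.6] [ 97.4 136.7] ang 0.6
t 23.4 pos [ 0.5674 -0.2834  0.1436] clos 8.5 zaxis [ 0.     0.001 -1.   ] dmm [  -5.4   -6.6 -115.6] rz 0.001 F [-0.5  0.4 -0.2] open 0.999
```

Emit:
step_arm(series=[[-5,-6,-20,0,0,0,0],[0,0,-25,0,0,0,0],[0,0,-25,0,0,0,0],[0,0,-20,0,0,0,0],[0,0,-16,0,0,0,0],[0,0,-8,0,0,0,0],[0,0,-2,0,0,0,0],[0,0,0,0,0,0,1],[0,0,0,0,0,0,1],[0,0,0,0,0,0,1],[0,0,0,0,0,0,1],[0,0,0,0,0,0,1],[0,0,0,0,0,0,1],[0,0,0,0,0,0,1]])

```text
clock: 24.8
tool_pos: [0.5624, -0.2903, 0.0281]
eef_rot: [0.653, 0.758, 0.0, 0.0]
contact_force: [-0.3, 0.7, 2.6]
opening: 0.546
finger_force: 24.9
```

```bash
python3 - <<'E'
from h import *
go(car(6,-70),.038,np.degrees(YAW))
E
```

```text
t 24.8 pos [ 0.5624 -0.2903  0.0281] clos 8.5 zaxis [ 0.001 -0.    -1.   ] dmm [ 42.2 358.    9.9] rz -0.0689 F [-0.3  0.7  2.6] open 0.546
```

Emit:
step_arm(series=[[0,0,35,0,0,0,1],[0,0,35,0,0,0,1],[0,0,40,0,0,0,1],[4.7,39.8,0,0,0,-0.008,1],[4.7,39.8,0,0,0,-0.008,1],[4.7,39.8,0,0,0,-0.008,1],[4.7,39.8,0,0,0,-0.008,1],[4.7,39.8,0,0,0,-0.008,1],[4.7,39.8,0,0,0,-0.008,1],[4.7,39.8,0,0,0,-0.008,1],[4.7,39.8,0,0,0,-0.008,1],[4.7,39.8,0,0,0,-0.008,1],[0,0,0,0,0,0,1],[0,0,0,0,0,0,1]])

```text
clock: 26.2
tool_pos: [0.604, 0.0695, 0.1374]
eef_rot: [0.678, 0.735, -0.0, -0.0]
contact_force: [1.0, -1.6, -0.5]
opening: 0.541
finger_force: 24.9
```

```bash
python3 - <<'E'
from h import *
go(car(6,-70),.038,np.degrees(YAW))
E
```

```text
t 26.2 pos [0.604  0.0695 0.1374] clos 4.6 zaxis [-0.001  0.    -1.   ] dmm [  0.6  -1.8 -99.4] rz 0.0 F [ 1.  -1.6 -0.5] open 0.541
```

Emit:
step_arm(series=[[0,-2,-24,0,0,0,1],[0,0,-24,0,0,0,1],[0,0,-20,0,0,0,1],[0,0,-14,0,0,0,1],[0,0,-10,0,0,0,1],[0,0,-6,0,0,0,1],[0,0,-3,0,0,0,1],[0,0,0,0,0,0,1],[1,1,0,0,0,0,1],[1,1,0,0,0,0,1],[1,1,0,0,0,0,1],[0,1,0,0,0,0,1],[0,0,0,0,0,0,1]])

```text
clock: 27.5
tool_pos: [0.6076, 0.0705, 0.0369]
eef_rot: [0.679, 0.734, 0.0, 0.0]
contact_force: [-0.4, -0.1, -1.7]
opening: 0.542
finger_force: 24.9
```

Emit:
step_arm(series=[[1,1,0,0,0,0,1],[1,1,0,0,0,0,1],[0,1,0,0,0,0,1],[0,0,0,0,0,0,1]])

```text
clock: 27.9
tool_pos: [0.6078, 0.0723, 0.0363]
eef_rot: [0.679, 0.734, -0.002, -0.001]
contact_force: [-4.1, -3.0, -0.4]
opening: 0.542
finger_force: 24.9
```

Emit:
step_arm(series=[[0,1,-1,0,0,0,1],[0,1,-1,0,0,0,1],[1,1,-1,0,0,0,1],[0,1,0,0,0,0,1],[0,0,0,0,0,0,1]])

```text
clock: 28.4
tool_pos: [0.6078, 0.0735, 0.0342]
eef_rot: [0.68, 0.734, -0.004, -0.0]
contact_force: [-8.5, -7.3, 9.1]
opening: 0.546
finger_force: 24.9
```

Emit:
step_arm(series=[[0,0,0,0,0,0,0],[0,0,0,0,0,0,0],[0,0,0,0,0,0,0],[0,0,0,0,0,0,0],[0,0,0,0,0,0,0],[0,0,30,0,0,0,0],[0,0,40,0,0,0,0],[0,0,40,0,0,0,0],[-20,20,0,0,0,0,0],[-30,30,0,0,0,0,0],[-30,30,0,0,0,0,0],[-30,30,0,0,0,0,0],[0,20,0,0,0,0,0],[0,0,0,0,0,0,0]])

```text
clock: 29.8
tool_pos: [0.4997, 0.2116, 0.1439]
eef_rot: [0.677, 0.736, 0.001, -0.001]
contact_force: [0.1, -0.5, -0.3]
opening: 1.0
finger_force: 0.0
```

```bash
sed -i 's/^YAW=0.080/YAW=0.0745/' h.py; cat > rod.py <<'E'
from h import *
def measure():
    out=[]
    for n in("top","scene"):
        p,d,W,c=snap(n); off=np.array([.0015,.0007]) if n=="top" else -np.array([.0015,.0007])
        g=p.astype(int).max(2); m=(W[...,0]>.33)&(W[...,0]<.53)&(W[...,1]<.02)&(W[...,1]>-.36)&(W[...,2]<.03)&(g>95)&(np.ptp(p.astype(int),2)<50)
        k,l,st,_=cv2.connectedComponentsWithStats(m.astype(np.uint8))
        # longest component
        i=max(range(1,k),key=lambda i:np.hypot(st[i,2],st[i,3])); Q=W[l==i]; Q=Q[np.isfinite(Q).all(1)]; Q[:,:2]+=off
        vx,vy,x0,y0=cv2.fitLine((Q[:,:2]*1000).astype(np.float32),cv2.DIST_HUBER,0,.01,.01).ravel()
        dr=np.array([vx,vy])*np.sign(vy); t=(Q[:,:2]*1000-[x0,y0])@dr; w=(Q[:,:2]*1000-[x0,y0])@[-dr[1],dr[0]]
        tip=np.array([x0,y0])+dr*t.max(); hc=tip-275*dr
        print(n,len(Q),"dir deg",np.degrees(np.arctan2(dr[1],dr[0])).round(2),"len",np.ptp(t).round(1),"tip",tip.round(1),"handle c",hc.round(1),"handle end c",(np.array([x0,y0])+dr*(t.min()+25)).round(1),"z handle/tip",Q[t<t.min()+45,2].mean().round(4),Q[t>t.max()-30,2].mean().round(4),"resid",np.abs(w).max().round(1))
        out.append(p)
    return out
E
python3 - <<'E'
from rod import *
a,b=measure(); cv2.imwrite("pics/s4.png",cv2.resize(b[90:270,130:430],(800,480))); cv2.imwrite("pics/t4.png",a); bottles()
E
```

```text
top 360 dir deg 103.4 len 304.5 tip [404.3 -19.2] handle c [ 468.  -286.7] handle end c [ 469.1 -291.1] z handle/tip 0.0141 0.0055 resid 11.3
scene 451 dir deg 103.56 len 298.9 tip [402.2 -16.5] handle c [ 466.7 -283.8] handle end c [ 466.4 -282.8] z handle/tip 0.0174 0.0057 resid 19.2
[ 61. 177.] mm [639.5 638.7] [203.8  72.7] ang -0.1
[140. 182.] mm [623.2 370.3] [37.3 90.8] ang -40.0
[211. 189.] mm [602.7 127.8] [ 49.7 157.8] ang 4.5
[381. 199.] mm [ 575.6 -463.4] [66.5 28.8] ang 29.0
[ 34. 215.] mm [508.8 725.6] [ 58.9 120.8] ang -17.5
[123. 215.] mm [510.6 424.4] [38.1 42.2] ang -26.0
[ 62. 241.] mm [418.5 617.5] [ 97.7 134.1] ang 0.9
```

View pics/s4.png

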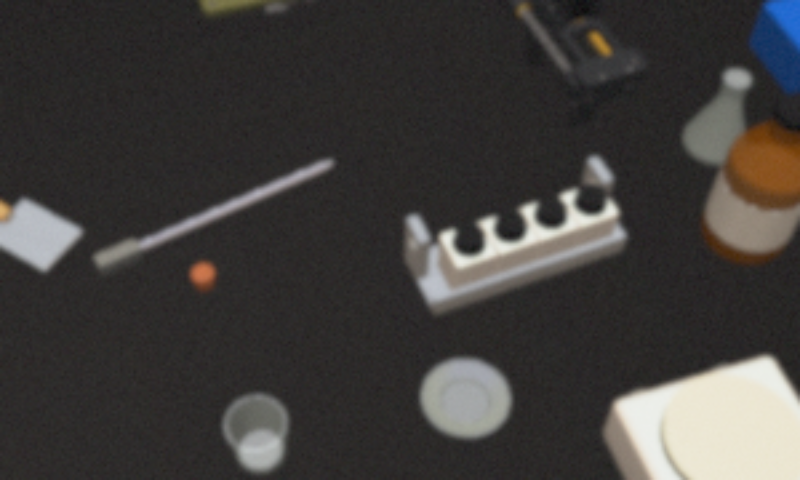

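All four bottles are packed in a straight row. The rod lies from its handle at (118,255) to its tip at (330,163). I'm moving to the handle at about (0.4675, -0.286), with the jaws closing along 13.5°.

Emit:
step_arm(series=[[-2.7,-41.5,0,0,0,0.013,0],[-2.7,-41.5,0,0,0,0.013,0],[-2.7,-41.5,0,0,0,0.013,0],[-2.7,-41.5,0,0,0,0.013,0],[-2.7,-41.5,0,0,0,0.013,0],[-2.7,-41.5,0,0,0,0.013,0],[-2.7,-41.5,0,0,0,0.013,0],[-2.7,-41.5,0,0,0,0.013,0],[-2.7,-41.5,0,0,0,0.013,0],[-2.7,-41.5,0,0,0,0.013,0],[-2.7,-41.5,0,0,0,0.013,0],[-2.7,-41.5,0,0,0,0.013,0],[0,0,0,0,0,0,0],[0,0,0,0,0,0,0]])

```text
clock: 31.35
tool_pos: [0.4664, -0.2938, 0.1435]
eef_rot: [0.622, 0.783, -0.0, 0.0]
contact_force: [-0.2, 0.2, 0.5]
opening: 1.0
finger_force: 0.0
```

```bash
python3 - <<'E'
from h import *
go((.4675,-.286),.004,13.5)
E
```

```text
t 31.4 pos [ 0.4664 -0.2938  0.1435] clos 13.0 zaxis [-0.001 -0.001 -1.   ] dmm [   1.1    7.8 -139.5] rz 0.0085 F [-0.2  0.2  0.5] open 1.0
```

Emit:
step_arm(series=[[1,8,-20,0,0,0.008,0],[0,0,-28,0,0,0,0],[0,0,-28,0,0,0,0],[0,0,-25,0,0,0,0],[0,0,-20,0,0,0,0],[0,0,-10,0,0,0,0],[0,0,-5,0,0,0,0],[0,0,-3,0,0,0,0],[0,0,0,0,0,0,0]])

```text
clock: 32.25
tool_pos: [0.4694, -0.2829, 0.0052]
eef_rot: [0.617, 0.787, 0.0, 0.0]
contact_force: [-1.2, -0.4, 0.5]
opening: 1.0
finger_force: 0.0
```

Emit:
step_arm(series=[[0,0,0,0,0,0,1],[0,0,0,0,0,0,1],[0,0,0,0,0,0,1],[0,0,0,0,0,0,1],[0,0,0,0,0,0,1],[0,0,0,0,0,0,1],[0,0,0,0,0,0,1],[0,0,0,0,0,0,1],[0,0,0,0,0,0,1],[0,0,0,0,0,0,1]], force=45)

```text
clock: 33.25
tool_pos: [0.4688, -0.283, 0.0047]
eef_rot: [0.617, 0.787, -0.0, -0.0]
contact_force: [-0.0, -0.0, 0.0]
opening: 0.199
finger_force: 45.0
```

Emit:
step_arm(series=[[0,0,10,0,0,0,1],[0,0,20,0,0,0,1],[0,0,30,0,0,0,1],[0,0,35,0,0,0,1],[16,0,0,0,0,-0.02,1],[16,0,0,0,0,-0.02,1],[16,0,0,0,0,-0.02,1],[16,0,0,0,0,-0.02,1],[16,0,0,0,0,-0.02,1],[16,0,0,0,0,-0.02,1],[16,0,0,0,0,-0.02,1],[16,0,0,0,0,-0.02,1],[0,0,0,0,0,0,1],[0,0,0,0,0,0,1]])

```text
clock: 34.65
tool_pos: [0.5963, -0.2827, 0.0999]
eef_rot: [0.678, 0.735, -0.0, -0.0]
contact_force: [-0.2, -0.3, -2.0]
opening: 0.199
finger_force: 45.0
```

```bash
cat > rod2.py <<'E'
from h import *
# rod in the air: fit a line to points between gripper and tip, in the two cameras
def air(save=None):
    s=r.get_state(); g=s["tool_pos"]; M=clos(); ax=np.cross(M[:,1],[0,0,1]); ax/=np.linalg.norm(ax); ax*=np.sign(ax[1])
    for n in("top","scene"):
        p,d,W,c=snap(n); o=np.array([.0015,.0007,0])*(1 if n=="top" else -1)
        if save: cv2.imwrite(f"pics/{save}_{n}.png",p)
        Q=(W+o).reshape(-1,3); Q=Q[np.isfinite(Q).all(1)]; t=(Q-g)@ax; e=(Q-g)-t[:,None]*ax
        m=(t>.06)&(t<.30)&(abs(e[:,2])<.035)&(np.hypot(e[:,0],e[:,1])<.03); Q=Q[m];t=t[m]
        A=np.c_[np.ones(len(t)),t]; k=np.ones(len(t),bool)
        for _ in range(5):
            C=np.linalg.lstsq(A[k],Q[k],rcond=None)[0]; k=np.linalg.norm(Q-A@C,axis=1)<.007
        dr=C[1]/np.linalg.norm(C[1]); surf=np.array([0,0,.005]) if n=="top" else .005*np.array([.56,-.17,.81])
        f=lambda tt:((C[0]+tt*C[1]-surf)*1000).round(1)
        print(n,k.sum(),"heading",np.degrees(np.arctan2(dr[1],dr[0])).round(2),"pitch deg",np.degrees(np.arcsin(dr[2])).round(2),"axis at t=0",f(0),"at .26",f(.26),"tmax",(t[k].max()*1000).round(1))
E
python3 - <<'E'
from rod2 import *
air(); go(car(-23,-410),.05,np.degrees(YAW)); print(np.degrees(YAW))
E
```

```text
top 173 heading 94.92 pitch deg -0.92 axis at t=0 [ 595.8 -282.8  102. ] at .26 [573.5 -23.7  97.8] tmax 272.6
scene 277 heading 94.78 pitch deg -1.24 axis at t=0 [ 592.9 -281.9  103.7] at .26 [571.2 -22.8  98. ] tmax 273.9
t 34.8 pos [ 0.5956 -0.2832  0.0998] clos 4.6 zaxis [-0.002  0.    -1.   ] dmm [  5.    9.6 -49.8] rz -0.0062 F [-0.1 -0.1 -0.4] open 0.197
4.268535573724633
```

Emit:
step_arm(series=[[2,5,-12,0.01,0.001,-0.005,1],[2,5,-12,0.009,0,-0.005,1],[1,0,-12,0,0,0,1],[0,0,-10,0,0,0,1],[0,0,-8,0,0,0,1],[0,0,0,0,0,0,1],[0,0,0,0,0,0,1]])

```text
clock: 35.45
tool_pos: [0.602, -0.273, 0.0456]
eef_rot: [0.682, 0.732, 0.007, -0.007]
contact_force: [-0.2, 1.0, -1.2]
opening: 0.201
finger_force: 45.0
```

```bash
sed -i 's/O=np.array(\[.593,.137\])/O=np.array([.593,.1378])/' h.py; python3 - <<'E'
from rod2 import *
air("ins"); go(car(-23,-410),.0458,np.degrees(YAW)); print(car(-23,-115))
a=cv2.imread("pics/ins_top.png"); b=cv2.imread("pics/ins_scene.png")
for n,i,C in(("top",a,(260,200)),("scene",b,(285,188))):
    c=r.get_calibration(n); 
    cv2.imwrite(f"pics/ins_{n}_c.png",cv2.resize(i[C[1]-30:C[1]+30,C[0]-40:C[0]+40],(400,300),interpolation=cv2.INTER_CUBIC))
j=np.hstack([cv2.imread(f"pics/ins_{n}_c.png") for n in("top","scene")]); cv2.imwrite("pics/ins.png",j)
E
```

```text
top 158 heading 94.2 pitch deg -0.1 axis at t=0 [ 601.2 -273.1   49. ] at .26 [582.2 -13.8  48.5] tmax 273.2
scene 265 heading 94.06 pitch deg -0.04 axis at t=0 [ 598.8 -272.2   49.3] at .26 [580.4 -12.9  49.1] tmax 272.1
t 35.5 pos [ 0.6024 -0.2732  0.0462] clos 4.1 zaxis [ 0.     0.019 -1.   ] dmm [-1.9  0.4 -0.4] rz 0.0036 F [ 0.2  0.1 -0.2] open 0.197
[0.57862338 0.02140708]
```

View pics/ins.png

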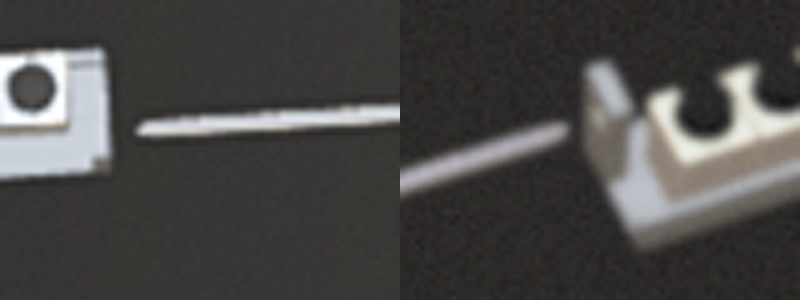

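The tip at (138,130) on the top crop and (568,127) on the scene crop points at the right ear's hole, about 20 mm short. It needs about 2 mm in -x.

Emit:
step_arm(series=[[-2,0,0,0,0,0.003,1],[0,0,0,0,0,0,1],[-0.4,5,0,0,0,0,1],[-0.4,5,0,0,0,0,1],[-0.4,5,0,0,0,0,1],[-0.4,5,0,0,0,0,1],[-0.4,5,0,0,0,0,1],[-0.2,3,0,0,0,0,1],[0,0,0,0,0,0,1]])

```text
clock: 36.45
tool_pos: [0.598, -0.244, 0.0457]
eef_rot: [0.68, 0.733, 0.007, -0.007]
contact_force: [-0.1, -0.4, -0.7]
opening: 0.206
finger_force: 45.0
```

```bash
python3 - <<'E'
from h import *
s=r.get_state();print(s["tool_pos"],s["contact_force"],s["moment"]); go(car(-23,-382),.0458,np.degrees(YAW))
E
```

```text
[ 0.59795683 -0.24402975  0.04573075] [-0.09987204 -0.44164537 -0.71935305] [-0.09491672  0.08489984  0.01185635]
t 36.5 pos [ 0.598  -0.244   0.0457] clos 4.3 zaxis [-0.001  0.02  -1.   ] dmm [ 0.5 -0.8  0.1] rz -0.0005 F [-0.1 -0.4 -0.7] open 0.206
```

Emit:
step_arm(series=[[0,5,0,0,0,0,1],[-0.4,5,0,0,0,0,1],[-0.4,5,0,0,0,0,1],[-0.4,5,0,0,0,0,1],[0,0,0,0,0,0,1]])

```text
clock: 36.95
tool_pos: [0.5968, -0.2234, 0.0457]
eef_rot: [0.68, 0.733, 0.007, -0.007]
contact_force: [0.5, -0.1, -1.0]
opening: 0.198
finger_force: 45.0
```

Emit:
step_arm(series=[[-0.75,10,0,0,0,0,1],[-0.75,10,0,0,0,0,1],[-0.75,10,0,0,0,0,1],[-0.75,10,0,0,0,0,1],[-0.75,10,0,0,0,0,1],[-0.75,10,0,0,0,0,1],[0,0,0,0,0,0,1]])

```text
clock: 37.65
tool_pos: [0.5923, -0.1622, 0.0457]
eef_rot: [0.679, 0.734, 0.007, -0.008]
contact_force: [-0.3, -0.4, -0.5]
opening: 0.197
finger_force: 45.0
```

Emit:
step_arm(series=[[-0.75,10,0,0,0,0,1],[-0.75,10,0,0,0,0,1],[-0.75,10,0,0,0,0,1],[-0.75,10,0,0,0,0,1],[-0.75,10,0,0,0,0,1],[-0.75,10,0,0,0,0,1],[-0.75,10,0,0,0,0,1],[-0.75,10,0,0,0,0,1],[-0.75,10,0,0,0,0,1],[-0.75,10,0,0,0,0,1],[-0.75,10,0,0,0,0,1],[0,0,0,0,0,0,1]])

```text
clock: 38.85
tool_pos: [0.5838, -0.0523, 0.0457]
eef_rot: [0.679, 0.734, 0.007, -0.007]
contact_force: [-0.2, 0.0, -1.3]
opening: 0.198
finger_force: 45.0
```

```bash
python3 - <<'E'
from h import *
s=r.get_state();y=(s["tool_pos"][1]-.1378)*1000; print(s["moment"].round(2)); go(car(-23,y),.0458,np.degrees(YAW))
P=[]
for n,(u,v) in(("top",(195,200)),("scene",(330,175))):
    p,d,W,c=snap(n); P.append(cv2.resize(p[v-30:v+30,u-40:u+40],(400,300),interpolation=cv2.INTER_CUBIC))
cv2.imwrite("pics/far.png",np.hstack(P))
E
```

```text
[-0.17 -0.02 -0.03]
t 38.9 pos [ 0.5838 -0.0523  0.0457] clos 4.4 zaxis [-0.001  0.021 -1.   ] dmm [ 0.4 -1.2  0.1] rz -0.0023 F [-0.2  0.  -1.3] open 0.198
```

View pics/far.png

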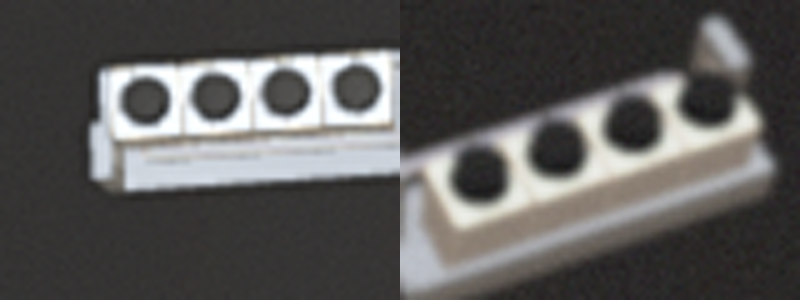

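The row is still straight and gap-free on the top crop, with caps at (147,100) to (357,88). The rod passes in front of it. Tip is about 19 mm before the left ear.

Emit:
step_arm(series=[[-0.3,5,0,0,0,-0.002,1],[-0.3,5,0,0,0,0,1],[-0.4,5,0,0,0,0,1],[-0.4,5,0,0,0,0,1],[-0.4,4,0,0,0,0,1],[-0.3,4,0,0,0,0,1],[0,0,0,0,0,0,1]])

```text
clock: 39.65
tool_pos: [0.5818, -0.0259, 0.0457]
eef_rot: [0.681, 0.732, 0.007, -0.007]
contact_force: [0.1, 0.4, -0.8]
opening: 0.2
finger_force: 45.0
```

Emit:
step_arm(series=[[-0.4,5,0,0,0,0,1],[-0.4,5,0,0,0,0,1],[-0.4,5,0,0,0,0,1],[-0.2,3,0,0,0,0,1],[0,0,0,0,0,0,1]])

```text
clock: 40.15
tool_pos: [0.5804, -0.008, 0.0457]
eef_rot: [0.681, 0.732, 0.007, -0.007]
contact_force: [0.8, -0.1, -0.7]
opening: 0.199
finger_force: 45.0
```

Emit:
step_arm(series=[[-0.2,2,0,0,0,0,1],[-0.2,2,0,0,0,0,1],[-0.1,1,0,0,0,0,1],[0,0,0,0,0,0,1]])

```text
clock: 40.55
tool_pos: [0.5799, -0.0037, 0.0457]
eef_rot: [0.681, 0.732, 0.007, -0.007]
contact_force: [1.1, -0.0, -1.7]
opening: 0.2
finger_force: 45.0
```

Emit:
step_arm(series=[[-0.1,1,0,0,0,0,1],[-0.1,1,0,0,0,0,1],[-0.1,1,0,0,0,0,1],[0,1,0,0,0,0,1],[0,0,0,0,0,0,1]])

```text
clock: 41.05
tool_pos: [0.5798, -0.0025, 0.0458]
eef_rot: [0.682, 0.731, 0.006, -0.006]
contact_force: [1.6, -5.2, -0.8]
opening: 0.2
finger_force: 45.0
```

Emit:
step_arm(series=[[0,1,0,0,0,0,1],[0,1,0,0,0,0,1],[0,1,0,0,0,0,1],[0,0,0,0,0,0,1]])

```text
clock: 41.45
tool_pos: [0.5797, -0.0024, 0.0459]
eef_rot: [0.683, 0.731, 0.004, -0.005]
contact_force: [0.9, -10.6, -1.0]
opening: 0.196
finger_force: 45.0
```

```bash
python3 - <<'E'
from h import *
s=r.get_state();print(s["tool_pos"].round(4),s["contact_force"].round(1))
P=[]
for n,(u,v) in(("top",(215,200)),("scene",(315,178))):
    p,d,W,c=snap(n); P.append(cv2.resize(p[v-45:v+45,u-60:u+60],(400,300),interpolation=cv2.INTER_CUBIC))
cv2.imwrite("pics/home.png",np.hstack(P))
E
```

```text
[ 0.5797 -0.0024  0.0459] [  0.9 -10.6  -1. ]
```

View pics/home.png

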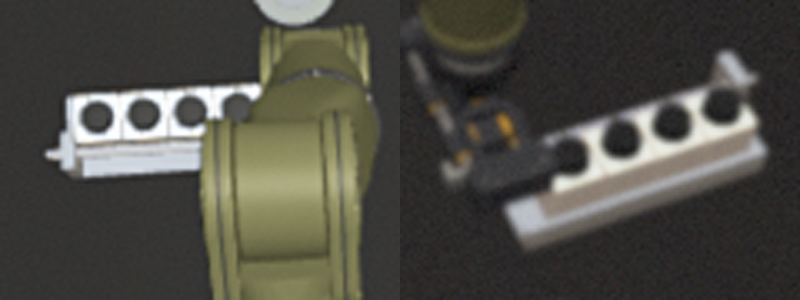

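The tip sticks out of the left ear at (48,155) on the top crop and (755,77) on the scene crop. The handle is stopped against the right ear with 10 N. Releasing it now.

Emit:
step_arm(series=[[0,0,0,0,0,0,0],[0,0,0,0,0,0,0],[0,0,0,0,0,0,0],[0,0,0,0,0,0,0],[0,0,0,0,0,0,0],[0,0,0,0,0,0,0],[0,-3,10,0,0,0,0],[0,0,25,0,0,0,0],[0,0,40,0,0,0,0],[0,0,40,0,0,0,0],[-10,-35,20,0,0,0,0],[-10,-40,0,0,0,0,0],[-10,-40,0,0,0,0,0],[-10,-40,0,0,0,0,0],[-10,-40,0,0,0,0,0],[-10,-40,0,0,0,0,0],[0,0,0,0,0,0,0]])

```text
clock: 43.25
tool_pos: [0.5164, -0.2436, 0.1815]
eef_rot: [0.685, 0.728, 0.004, -0.005]
contact_force: [-0.6, -0.2, -0.3]
opening: 0.997
finger_force: 0.0
```

```bash
python3 - <<'E'
from h import *
P=[]
for n,(u,v) in(("top",(215,200)),("scene",(315,178))):
    p,d,W,c=snap(n); P.append(cv2.resize(p[v-45:v+45,u-60:u+60],(400,300),interpolation=cv2.INTER_CUBIC))
    Q=W.reshape(-1,3);Q=Q[np.isfinite(Q).all(1)]; a=car(-23,-115); R=np.array([[np.cos(YAW),np.sin(YAW)],[-np.sin(YAW),np.cos(YAW)]])
    q=np.c_[((Q[:,:2]-O)@R.T)*1000,Q[:,2]*1000]
    h=q[(abs(q[:,0]+23)<14)&(q[:,1]<-117)&(q[:,1]>-220)&(q[:,2]>35)&(q[:,2]<66)]; t=q[(abs(q[:,0]+23)<10)&(q[:,1]>117)&(q[:,1]<170)&(q[:,2]>35)&(q[:,2]<62)]
    print(n,"handle y",h[:,1].min().round(1),"ztop",np.percentile(h[:,2],90).round(1),"tip y",t[:,1].max().round(1) if len(t) else None)
cv2.imwrite("pics/end.png",np.hstack(P)); s=r.get_state(); print(s["clock"],s["tool_pos"])
E
```

```text
top handle y -165.6 ztop 61.3 tip y 131.7
scene handle y -165.0 ztop 58.8 tip y 135.7
43.35 [ 0.51903293 -0.23620605  0.18129448]
```

View pics/end.png

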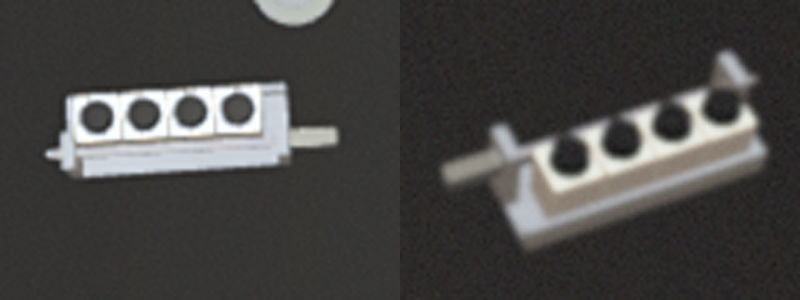

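The handle sits flush on the right ear at (290,137) on the top crop. Its outer end measures at carrier y = -165, as it should. The tip is out of the left ear and the four bottles form a tight row. Handing the job in.

```bash
python3 -c "
from plant import r
print(r.finish_job())"
```

```text
the job is handed in; nothing more can be done
None
```

All four bottles are packed in a tight straight row against the back fence, the rod is threaded through both ears with its handle home against the right ear, and the job is handed in; the hand-in returned no verdict.

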